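Wet the filler neck and lock the tank's bayonet cap

TASK

Close the torch-cooling tank on the welding bench: first press the nozzle of the spray can beside it right down and let it spring back, to wet the filler neck; then take the filler cap from its rest, a short piece of square tube, push it into the neck against the spring and twist it a quarter turn clockwise. Finish while still holding the cap, turned and pressed down flush on the neck (it pops up if you let go), and leave the other things on the bench where they are.

Things in the scene. Friction and masses are not known exactly. Their poses are not given: they have to be found in the camera images.
- cap_grip (a point): Loose black bayonet cap, 58 mm tall, about 0.1 to 0.17 kg. This point is the centre of its wing grip, an upright bar 50 mm long (x), 14 mm thick (y), 32 mm tall (z, up): pinch it across y. The wing stands on a disc of 64 mm diameter, 6 mm thick, whose underside is 22 mm below this point. A half turn makes no difference.
- cap_foot (a point): Centre of the underside of the cap's steel lug bar, 42 mm below the wing's centre; same axes. The bar is 44 mm long (x, parallel to the wing), 10 mm wide, 8 mm tall; above it a 22 mm diameter stem reaches up to the disc, whose underside is 20 mm above this point.
- rest: Fixed upright offcut of dark square steel tube, 74 mm outside, 54 mm inside, 30 mm tall, origin at its underside. At the start the cap sits upright on it, its disc on the rim, its lugs hanging inside.
- tank: Fixed grey tank, 190 mm (x) x 150 mm (y), 70 mm tall, the steel filler neck on the middle of its top. Origin at its underside.
- neck_mouth (a point): Centre of the top face of the neck's square steel flange (76 mm, 6 mm thick, 100 mm above the bench), axes as the tank's. Opening: a 26 mm round hole crossed by a slot 50 mm long (x), 14 mm wide. The cap enters with lugs and wing along x, turns only clockwise seen from above, once the wing's centre is under 28 mm above this point (flush: 22), and is home with wing along y; a stop is 15 deg beyond.
- neck_spring (a joint): Sprung pad inside the neck, 24 mm across, 0 when up, grows as it is pushed down (m). The lugs meet it when the wing's centre is 32 mm above the neck's top face; flush reads 0.010. Its push is 4 N at 0 and 9 N at flush; let go, the turned cap rises 6 mm.
- nozzle_top (a point): Centre of the top of the spray can's white nozzle button (30 mm diameter, 18 mm tall), about 174 mm above the bench. The aluminium can (52 mm diameter) is clamped to a fixed foot, 150 to 180 mm from the neck on the tank's +y side; z up.
- nozzle (a joint): Nozzle travel (m): 0 up, 0.007 right down; the spring needs 2 N to start and 4.8 N right down, and brings it up again.
- discs: Bystander: stack of grinding discs, to be left alone; origin at its underside
- brush: Bystander: brush, to be left alone; origin at its underside
- grinder: Bystander: angle grinder, to be left alone; origin at its underside
- bolts: Bystander: bolt tray, to be left alone; origin at its underside
- hammer: Bystander: hammer, to be left alone; origin at its underside
- bottle: Bystander: water bottle, to be left alone; origin at its underside
- carton: Bystander: carton, to be left alone; origin at its underside
Mind the look-alikes: they are no part of the job. Leave any blue or yellow look-alike of the part that bears nozzle_top alone.

How it is judged:
On the way, in this order (a step that is already met when the one before it is completed fails the run):
1. the spray nozzle is pressed down (value of joint nozzle above 0.0045 m), for 0.05 s.
2. the nozzle has sprung back up (value of joint nozzle below 0.0015 m), for 0.1 s.
3. the cap is pushed into the neck against the spring, lugs along the slot (horizontal distance between cap_grip and neck_mouth below 0.006 m and angle between cap_grip's own z axis and vertical below 0.12 rad and value of joint neck_spring above 0.002 m and angle between the x axis of cap_grip and the x axis of neck_mouth, either way round below 0.35 rad).
4. the cap is turned a quarter turn clockwise under the flange (horizontal distance between cap_grip and neck_mouth below 0.006 m and angle between cap_grip's own z axis and vertical below 0.12 rad and angle between the x axis of cap_grip and the y axis of neck_mouth, either way round below 0.35 rad and value of joint neck_spring above 0.003 m), for 0.1 s.
At the end, for the whole second after the job is handed in: The cap sits in the neck, centred within 6 mm, upright within 7 deg, turned a quarter turn within 20 deg, its disc flush on the flange within 3 mm and the neck's spring pressed at least 7 mm, the fingers still holding it with over 2 N; the spray nozzle is up (horizontal distance between cap_grip and neck_mouth below 0.006 m and angle between cap_grip's own z axis and vertical below 0.12 rad and z of cap_grip in the frame of neck_mouth below 0.025 m and angle between the x axis of cap_grip and the y axis of neck_mouth, either way round below 0.35 rad and value of joint neck_spring above 0.007 m and contact force between the fingers and cap above 2 N and value of joint nozzle below 0.0015 m); the arm keeps its last pose, push and grip.
It fails at once if one of the other things on the bench is shifted by more than 30 mm (distance of any of discs, brush, grinder, bolts, hammer, bottle, carton from where it was at the start of the episode above 0.03 m).
It also fails if it takes over 54 s, if anything falls off the work surface, if the arm or the gripper's body presses on something with over 40 N, if the wrist force passes 120 N, or if a joint passes its speed limit or range.

ROBOT

A 7-joint arm with a two-finger parallel gripper is mounted at the origin on the work surface. World frame = base frame: x ahead of the robot, y to its left, z up, the work surface at z = 0. Lengths are in m, angles in rad, forces in N, time in s.
With the tool pointing down it reaches from about 0.4 to 0.85 m from the base axis. Payload 10.4 kg.
Tool frame: the origin (TCP) lies between the finger pads; the fingertips stand tcp_to_tips ahead of it and the grasp point (between the pads) lies 8 mm behind it (tcp_to_tips is the distance from the TCP to the fingertips, in m); z points along the fingers, y is the line along which they close (so a half turn about z gives the same grasp; the last joint's range is limited). The gripper opens to 85 mm and grips with 20 to 120 N. Pads are 22 mm wide; open, the fingers measure 114 mm over their backs; the gripper's body (76 mm by 85 mm) begins 54 mm behind the grasp point. The pads swing forward as they close: fully open they stand 13 mm farther back than shut.
Start: joints at [-1.298, 0.332, -0.065, 1.46, 0.022, 1.35, -0.088], TCP at [0.182, 0.598, 0.242] pointing down, gripper open.
Joint ranges: [-2.6, 2.6], [-0.5, 2.12], [-1.47, 1.34], [0.16, 2.42], [-1.27, 4.41], [0.06, 2.06], [-2.6, 2.6]. Speed limits (rad/s): [2.22, 2.22, 2.79, 2.79, 3.14, 3.14, 3.14].

INTERFACE

Orientations are given as a unit quaternion [x, y, z, w].
In Python, from workcell import * gives the robot as it stands.
- The arm moves only by the tool apply_moves, never from a script. Its argument "rows" is a list of rows, each an object of numbers: "x", "y", "z": the shift along the tool's x, y, z in mm; "ax", "ay", "az": the turn, a rotation vector about the tool's x, y, z in degrees; "gripper": the closure, from 0 (fully open) to 1 (shut). A call has 1 to 5 rows; each row shifts and turns the commanded pose from where the row before left it, along the tool's axes as they then stand; what a row does not reach is not made up. A row lasts 1/12 s, in which the tool goes at most 41.7 mm and 7.16 degrees, less where a joint would pass 70% of its speed; a pose out of reach is approached as far as the arm can. A call with a gripper value outside its range is refused whole. The fingers move at their own pace and stop on an object; "newtons" is the grip in N (left out, the last holds). Time passes only in rows, so rows that do not move let the fingers close. It gives the time, the measured TCP pose, the force, the opening and the grip force at its end, in the units of the state.
- get_obs(): the state, without advancing time (a new reading comes with each control period).
- camera(name): name is "side" or "top" or "wrist"; returns a dict with "color" (384x512x3 uint8, red, green, blue), "fov_y" (degrees; the focal length in pixels is half the picture's height over the tangent of half this angle, whatever the lens; pixels are square), "cx", "cy" (the principal point, pixels), "rvec" (rotation vector, rad) and "tvec" (3), from world to camera coordinates, as OpenCV has them. Camera axes: x right, y down, z forward; pixel columns grow to the right and rows downward; lengths in m; the calibration is good to about 2 mm. A picture is of the moment at which its call begins. There is no depth.
- hand_in(): hands the job in; it is judged then, once.
The state is a dict: "clock": time; "joint_pos": joint angles; "joint_velocities": joint speeds; "tau": joint torques, N m; "position": TCP position; "ee_rot": TCP orientation; "ft_force": force on the tool from outside, world axes, zero at the start; "torque": the same for the moment, N m; "grip_width": opening from 0.0 (shut) to 1.0 (fully open); "grasp_force": force on a finger pad.
Only numpy, scipy, OpenCV 4.12 (cv2) and the standard library are available. Lean on these libraries where they do the work, as an engineer would, in place of code of your own. Each camera call takes 0.05 s, during which the arm holds its last target. There are 200 camera calls.

## Working session

There is one attempt and no reset: what is moved stays moved. The work goes in short steps, Python scripts to look and compute and a tool call to move; the robot and the scene stay as the last step left them, time stands still between calls to the robot, and variables do not carry over. Pictures are saved under pics/ and viewed, at most 10 in all, crops included, and the job is handed in when it is done.

Besides the shell and the picture viewer there is one more tool, called after "Request:" by a JSON object that holds its "op" and its "data", one argument or row to a line. apply_moves: Moves the arm, as the interface text tells. Its arguments: {"type":"object","properties":{"rows":{"type":"array","items":{"type":"object","properties":{"x":{"type":"number"},"y":{"type":"number"},"z":{"type":"number"},"ax":{"type":"number"},"ay":{"type":"number"},"az":{"type":"number"},"gripper":{"type":"number"}}}},"newtons":{"type":"number"}},"required":["rows"]}

```bash
mkdir -p pics; cat > h.py <<'E'
from workcell import *
import numpy as np, cv2, pickle
from scipy.spatial.transform import Rotation as R
def snap(n,f):
    c=camera(n); cv2.imwrite(f'pics/{f}.png',c['color'][:,:,::-1]); pickle.dump(c,open(f'pics/{f}.pkl','wb')); return c
def ld(f): return pickle.load(open(f'pics/{f}.pkl','rb'))
def ray(c,u,v):
    f=192/np.tan(np.radians(c['fov_y'])/2); M=R.from_rotvec(np.ravel(c['rvec'])).as_matrix()
    d=M.T@np.array([(u-c['cx'])/f,(v-c['cy'])/f,1]); o=-M.T@np.ravel(c['tvec']); return o,d
def atz(c,u,v,z):
    o,d=ray(c,u,v); return o+d*(z-o[2])/d[2]
def proj(c,p):
    f=192/np.tan(np.radians(c['fov_y'])/2); q=R.from_rotvec(np.ravel(c['rvec'])).apply(p)+np.ravel(c['tvec'])
    return [c['cx']+f*q[0]/q[2],c['cy']+f*q[1]/q[2]]
def tri(l):
    A=0;b=0
    for c,u,v in l:
        o,d=ray(c,u,v); d=d/np.linalg.norm(d); P=np.eye(3)-np.outer(d,d); A=A+P; b=b+P@o
    return np.linalg.solve(A,b)
E
python3 - <<'E'
from h import *
t=snap('top','t0');s=snap('side','s0')
cv2.imwrite('pics/both0.png',cv2.resize(t['color'][:,:,::-1],(768,576)))
for c in(t,s):print(c['fov_y'],c['cx'],c['cy'],ray(c,256,192))
o=get_obs();print(o); import workcell;print([x for x in dir(workcell) if x[0]!='_'])
E
```

```text
56.32045118183529 250.82789580786638 189.32046043765 (array([0.41808974, 0.06970736, 1.21265657]), array([ 0.13478089, -0.0411958 , -0.99015189]))
55.896521000833786 256.5161391729933 186.109099524779 (array([ 0.19337104, -0.6209419 ,  0.79780264]), array([ 0.37444408,  0.63764306, -0.6734018 ]))
{'clock': 0.1, 'joint_pos': array([-1.29758141,  0.33277231, -0.06472244,  1.46087775,  0.02157947,
        1.34990988, -0.08845755]), 'joint_velocities': array([-2.22936845e-05, -1.73812486e-03, -1.37281478e-03, -2.15445685e-03,
        1.17833281e-03,  1.57615917e-03, -1.94763758e-03]), 'tau': array([ 1.39541848e-03, -6.26753354e+01,  4.92038112e-02, -3.92415404e+01,
        1.64114207e-02,  7.39081297e-03,  5.38723293e-05]), 'position': array([0.18208604, 0.59753741, 0.2416085 ]), 'ee_rot': array([ 1.47329760e-01,  9.89087224e-01, -6.31630601e-04, -7.77770008e-05]), 'ft_force': array([ 0.36986609, -0.05122445,  0.78878005]), 'torque': array([0.02728492, 0.03111932, 0.01326151]), 'grasp_force': 0.0, 'grip_width': 0.9978108857197299}
['MotionError', 'camera', 'get_obs', 'hand_in', 'tcp_to_tips']
```

View pics/both0.png

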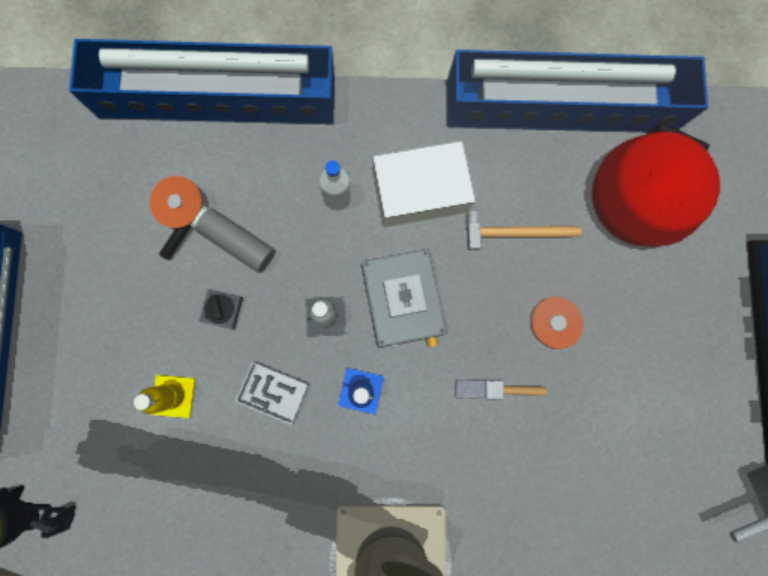

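View pics/s0.png

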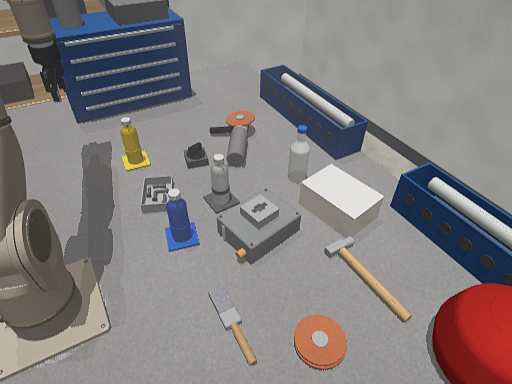

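The top view (768 wide) shows the cap on its rest at (220,308), the grey can's nozzle at (320,310) and the neck at (405,295). The look-alike cans are blue at (361,395) and yellow at (143,402). Next I'll enlarge the three parts.

```bash
python3 - <<'E'
from h import *
t=ld('t0')['color'];s=ld('s0')['color']
def cr(im,x,y,w=50,h=50,k=5): return cv2.resize(im[y:y+h,x:x+w,::-1],None,fx=k,fy=k,interpolation=cv2.INTER_CUBIC)
cv2.imwrite('pics/crop1.png',np.vstack([np.hstack([cr(t,122,180),cr(t,190,180),cr(t,245,172)]),np.hstack([cr(s,170,130),cr(s,196,145),cr(s,235,185)])]))
E
```

```text
(no output)
```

View pics/crop1.png

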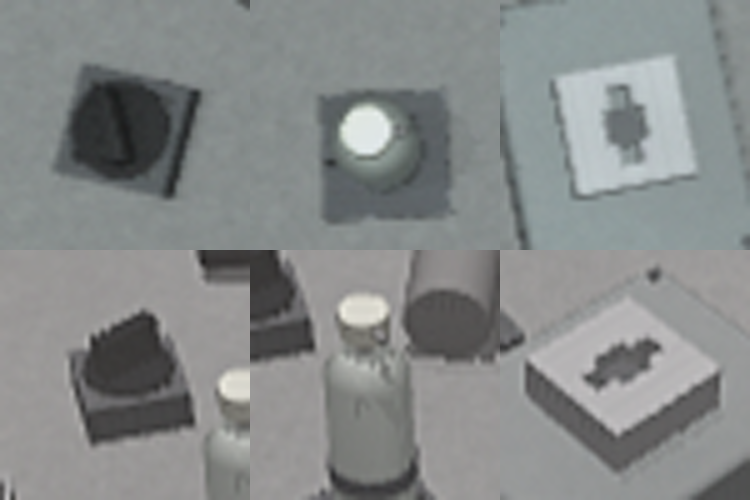

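The top row of crops shows, in full-image pixels, the cap disc at (146.2,206), the nozzle top at (213.2,206) and the flange corners around (270,197) with the slot nearly vertical. In the side crops the nozzle top is at (218.6,156.6) and the wing's top edge runs from (188.6,148.4) to (201.4,142.4).

```bash
python3 - <<'E'
from h import *
t=ld('t0');s=ld('s0')
print('tips',tcp_to_tips)
C=[atz(t,u,v,.1) for u,v in[(255.4,187.6),(280,182.8),(284.6,207),(260.4,211.4)]]
print('neck',np.mean(C,0),[np.linalg.norm(C[i]-C[i-1]) for i in range(4)],[np.degrees(np.arctan2(*(a-b)[1::-1])) for a,b in((C[0],C[3]),(C[1],C[2]),(C[0],C[1]),(C[3],C[2]))])
S=[atz(s,235+(u-500)/5,185+(v-250)/5,.1) for u,v in[(524,362),(630,297),(720,370),(618,436)]]
print('neck side',np.mean(S,0),[np.degrees(np.arctan2(*(a-b)[1::-1])) for a,b in((S[0],S[3]),(S[1],S[2]),(S[0],S[1]),(S[3],S[2]))])
p=[atz(t,268.6,189,.1),atz(t,271.6,205,.1)];print('slot',p,np.degrees(np.arctan2(*(p[0]-p[1])[1::-1])))
print('noz',atz(t,213.2,206,.174),atz(s,218.6,156.6,.174),tri([(t,213.2,206),(s,218.6,156.6)]))
print('cap disc',atz(t,146.2,206,.036))
w=[atz(s,188.6,148.4,.068),atz(s,201.4,142.4,.068)];print('wing side',w,np.mean(w,0),np.degrees(np.arctan2(*(w[1]-w[0])[1::-1])))
w=[atz(t,122+106/5,180+85/5,.068),atz(t,122+128/5,180+160/5,.068)];print('wing top',w,np.mean(w,0),np.degrees(np.arctan2(*(w[1]-w[0])[1::-1])))
o=get_obs();print(R.from_quat(o['ee_rot']).as_matrix().round(3))
E
```

```text
tips 0.011
neck [ 0.55404521 -0.02096322  0.1       ] [np.float64(0.07633342794149933), np.float64(0.07915062336991747), np.float64(0.0776322178289544), np.float64(0.07695379616028877)] [np.float64(12.390053006707928), np.float64(10.756063497477934), np.float64(102.11029832002663), np.float64(101.15871054968738)]
neck side [ 0.55808154 -0.02119014  0.1       ] [np.float64(103.70715254813236), np.float64(100.37254227820873), np.float64(-167.23329341221594), np.float64(-167.95880397449446)]
slot [array([ 0.57971007, -0.01607453,  0.1       ]), array([ 0.52941967, -0.02574107,  0.1       ])] 10.880378669488085
noz [0.51646248 0.15019342 0.174     ] [0.52052847 0.15196635 0.174     ] [0.51774171 0.14946495 0.17636629]
cap disc [0.52614949 0.37910792 0.036     ]
wing side [array([0.50556034, 0.3748418 , 0.068     ]), array([0.5584675 , 0.38745227, 0.068     ])] [0.53201392 0.38114704 0.068     ] 13.406367114622647
wing top [array([0.55183216, 0.38172612, 0.068     ]), array([0.50420606, 0.36526586, 0.068     ])] [0.52801911 0.37349599 0.068     ] -160.93411958190072
[[-0.957  0.291 -0.   ]
 [ 0.291  0.957 -0.001]
 [-0.    -0.001 -1.   ]]
```

Request:
{"op": "apply_moves", "data": {
  "rows": [
    {"x": -15,"y": -11,"gripper": 1},
    {"x": -30,"y": -22,"gripper": 1},
    {"x": -30,"y": -22,"gripper": 1},
    {"x": -30,"y": -22,"gripper": 1},
    {"x": -30,"y": -22,"gripper": 1}
  ],
  "newtons": 40
}}

```text
invalid input at $.rows[0]: expected keys x, y, z, ax, ay, az, gripper
```

Request:
{"op": "apply_moves", "data": {
  "rows": [
    {"x": -30,"y": -22},
    {"x": -30,"y": -22},
    {"x": -30,"y": -22},
    {"x": -30,"y": -22},
    {"x": -30,"y": -22}
  ]
}}

```text
invalid input at $.rows[0]: expected keys x, y, z, ax, ay, az, gripper
```

Request:
{"op": "apply_moves", "data": {
  "rows": [
    {"x": -30,"y": -22},
    {"x": -30,"y": -22},
    {"x": -30,"y": -22},
    {"x": -30,"y": -22},
    {"x": -20,"y": -11}
  ]
}}

```text
invalid input at $.rows[0]: expected keys x, y, z, ax, ay, az, gripper
```

Request:
{"op": "apply_moves", "data": {
  "rows": [
    {"x": -15,"y": -11,"z": 0,"ax": 0,"ay": 0,"az": 0,"gripper": 1},
    {"x": -30,"y": -22,"z": 0,"ax": 0,"ay": 0,"az": 0,"gripper": 1},
    {"x": -30,"y": -22,"z": 0,"ax": 0,"ay": 0,"az": 0,"gripper": 1},
    {"x": -30,"y": -22,"z": 0,"ax": 0,"ay": 0,"az": 0,"gripper": 1},
    {"x": -30,"y": -22,"z": 0,"ax": 0,"ay": 0,"az": 0,"gripper": 1}
  ],
  "newtons": 40
}}

```text
clock: 0.52
position: [0.2832, 0.4621, 0.2419]
ee_rot: [0.147, 0.989, -0.0, -0.0]
ft_force: [-0.1, 0.5, 0.2]
grip_width: 0.299
grasp_force: 0.0
```

Request:
{"op": "apply_moves", "data": {
  "rows": [
    {"x": -30,"y": -22,"z": 0,"ax": 0,"ay": 0,"az": 0,"gripper": 1},
    {"x": -30,"y": -22,"z": 0,"ax": 0,"ay": 0,"az": 0,"gripper": 1},
    {"x": -30,"y": -22,"z": 0,"ax": 0,"ay": 0,"az": 0,"gripper": 1},
    {"x": -30,"y": -22,"z": 0,"ax": 0,"ay": 0,"az": 0,"gripper": 1},
    {"x": -30,"y": -22,"z": 0,"ax": 0,"ay": 0,"az": 0,"gripper": 1}
  ]
}}

```text
clock: 0.93
position: [0.3945, 0.3131, 0.2422]
ee_rot: [0.147, 0.989, 0.0, -0.0]
ft_force: [1.0, 1.0, -0.6]
grip_width: 0.0
grasp_force: 0.0
```

Request:
{"op": "apply_moves", "data": {
  "rows": [
    {"x": -30,"y": -22,"z": 0,"ax": 0,"ay": 0,"az": 0,"gripper": 1},
    {"x": -30,"y": -22,"z": 0,"ax": 0,"ay": 0,"az": 0,"gripper": 1},
    {"x": -30,"y": -22,"z": 0,"ax": 0,"ay": 0,"az": 0,"gripper": 1},
    {"x": -20,"y": -22,"z": 0,"ax": 0,"ay": 0,"az": 0,"gripper": 1},
    {"x": 0,"y": 0,"z": 0,"ax": 0,"ay": 0,"az": 0,"gripper": 1}
  ]
}}

```text
clock: 1.35
position: [0.4762, 0.192, 0.2422]
ee_rot: [0.152, 0.988, -0.001, 0.0]
ft_force: [0.1, -1.1, 0.2]
grip_width: -0.002
grasp_force: 0.0
```

```bash
python3 - <<'E'
from h import *
w=snap('wrist','w1'); o=get_obs();print(o['position'],R.from_quat(o['ee_rot']).as_matrix().round(3))
print(ray(w,256,192)); print(proj(w,np.array([.5185,.151,.174])),proj(w,np.array([.556,-.021,.1])))
E
```

```text
[0.47471371 0.19525191 0.24212435] [[-0.955  0.297 -0.   ]
 [ 0.297  0.955 -0.001]
 [-0.    -0.001 -1.   ]]
(array([0.40107743, 0.21592349, 0.37408068]), array([ 0.2888143 , -0.10133902, -0.95204229]))
[np.float64(222.35232375937207), np.float64(280.50097540332354)] [np.float64(84.77641941138262), np.float64(313.2162246048661)]
```

View pics/w1.png

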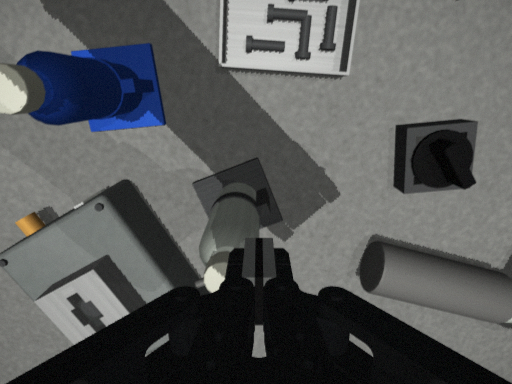

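The wrist view shows the white nozzle at about (214,275), partly behind the fingers; the prediction was (222,280). The slot is at (85,310) against a predicted (85,313), and the cap disc is at (443,158), so the positions agree.

Request:
{"op": "apply_moves", "data": {
  "rows": [
    {"x": -28,"y": -16,"z": 0,"ax": 0,"ay": 0,"az": 0,"gripper": 1},
    {"x": -29,"y": -16,"z": 0,"ax": 0,"ay": 0,"az": 0,"gripper": 1},
    {"x": 0,"y": 0,"z": 25,"ax": 0,"ay": 0,"az": 0,"gripper": 1},
    {"x": 0,"y": 0,"z": 22,"ax": 0,"ay": 0,"az": 0,"gripper": 1},
    {"x": 0,"y": 0,"z": 0,"ax": 0,"ay": 0,"az": 0,"gripper": 1}
  ]
}}

```text
clock: 1.82
position: [0.5162, 0.1516, 0.1911]
ee_rot: [0.147, 0.989, -0.002, -0.003]
ft_force: [-0.8, 0.6, -0.2]
grip_width: -0.005
grasp_force: 0.0
```

Request:
{"op": "apply_moves", "data": {
  "rows": [
    {"x": 0,"y": 0,"z": 4,"ax": 0,"ay": 0,"az": 0,"gripper": 1},
    {"x": 0,"y": 0,"z": 4,"ax": 0,"ay": 0,"az": 0,"gripper": 1},
    {"x": 0,"y": 0,"z": 4,"ax": 0,"ay": 0,"az": 0,"gripper": 1},
    {"x": 0,"y": 0,"z": 3,"ax": 0,"ay": 0,"az": 0,"gripper": 1},
    {"x": 0,"y": 0,"z": 0,"ax": 0,"ay": 0,"az": 0,"gripper": 1}
  ]
}}

```text
clock: 2.23
position: [0.5189, 0.1523, 0.1808]
ee_rot: [0.147, 0.989, 0.001, 0.001]
ft_force: [-1.4, 2.9, 4.4]
grip_width: -0.002
grasp_force: 1.8
```

Request:
{"op": "apply_moves", "data": {
  "rows": [
    {"x": 0,"y": 0,"z": 2,"ax": 0,"ay": 0,"az": 0,"gripper": 1},
    {"x": 0,"y": 0,"z": 2,"ax": 0,"ay": 0,"az": 0,"gripper": 1},
    {"x": 0,"y": 0,"z": 2,"ax": 0,"ay": 0,"az": 0,"gripper": 1},
    {"x": 0,"y": 0,"z": 0,"ax": 0,"ay": 0,"az": 0,"gripper": 1}
  ]
}}

```text
clock: 2.57
position: [0.5192, 0.1523, 0.1778]
ee_rot: [0.147, 0.989, 0.002, 0.001]
ft_force: [-11.8, -0.0, 30.4]
grip_width: 0.001
grasp_force: 15.1
```

Request:
{"op": "apply_moves", "data": {
  "rows": [
    {"x": 0,"y": 0,"z": -10,"ax": 0,"ay": 0,"az": 0,"gripper": 1},
    {"x": 0,"y": 0,"z": -25,"ax": 0,"ay": 0,"az": 0,"gripper": 1},
    {"x": 0,"y": 0,"z": -25,"ax": 0,"ay": 0,"az": 0,"gripper": 0.6},
    {"x": 9,"y": 36,"z": 0,"ax": 0,"ay": 0,"az": 0,"gripper": 0},
    {"x": 9,"y": 37,"z": 0,"ax": 0,"ay": 0,"az": 0,"gripper": 0}
  ]
}}

```text
clock: 2.98
position: [0.5242, 0.225, 0.2364]
ee_rot: [0.15, 0.989, 0.001, 0.002]
ft_force: [1.1, 0.3, -1.2]
grip_width: 0.417
grasp_force: 0.0
```

Request:
{"op": "apply_moves", "data": {
  "rows": [
    {"x": 9,"y": 37,"z": 0,"ax": 0,"ay": 0,"az": 0,"gripper": 0},
    {"x": 9,"y": 37,"z": 0,"ax": 0,"ay": 0,"az": 0,"gripper": 0},
    {"x": 10,"y": 37,"z": 0,"ax": 0,"ay": 0,"az": 0,"gripper": 0},
    {"x": 10,"y": 37,"z": 0,"ax": 0,"ay": 0,"az": 0,"gripper": 0},
    {"x": 0,"y": 0,"z": 0,"ax": 0,"ay": 0,"az": -6,"gripper": 0}
  ]
}}

```text
clock: 3.4
position: [0.5262, 0.3876, 0.2324]
ee_rot: [0.092, 0.996, 0.001, -0.002]
ft_force: [-0.7, 0.4, 0.5]
grip_width: 1.002
grasp_force: 0.0
```

Request:
{"op": "apply_moves", "data": {
  "rows": [
    {"x": 0,"y": 0,"z": 0,"ax": 0,"ay": 0,"az": -7,"gripper": 0},
    {"x": 0,"y": 0,"z": 0,"ax": 0,"ay": 0,"az": -7,"gripper": 0},
    {"x": 0,"y": 0,"z": 0,"ax": 0,"ay": 0,"az": -7,"gripper": 0},
    {"x": 0,"y": 0,"z": 0,"ax": 0,"ay": 0,"az": -6,"gripper": 0},
    {"x": 0,"y": 0,"z": 0,"ax": 0,"ay": 0,"az": 0,"gripper": 0}
  ]
}}

```text
clock: 3.82
position: [0.5297, 0.3786, 0.2339]
ee_rot: [-0.142, 0.99, -0.0, -0.0]
ft_force: [0.2, -0.4, -0.4]
grip_width: 0.998
grasp_force: 0.0
```

```bash
python3 - <<'E'
from h import *
w=snap('wrist','w2'); o=get_obs();print(o['position'],o['joint_pos'].round(2),R.from_quat(o['ee_rot']).as_matrix().round(3))
im=np.ascontiguousarray(w['color'][:,:,::-1]); print(proj(w,np.array([.529,.379,.068])))
print('old',atz(ld('w1'),443,158,.036))
cv2.imwrite('pics/w2b.png',cv2.resize(im,(768,576),interpolation=cv2.INTER_CUBIC))
E
```

```text
[0.52963134 0.37862609 0.2339409 ] [-0.81  0.39  0.15  1.41 -0.06  1.35  1.2 ] [[-0.962 -0.274 -0.   ]
 [-0.274  0.962 -0.001]
 [ 0.001 -0.    -1.   ]]
[np.float64(258.9785145879564), np.float64(174.97555843655667)]
old [0.52755433 0.38328972 0.036     ]
```

View pics/w2b.png

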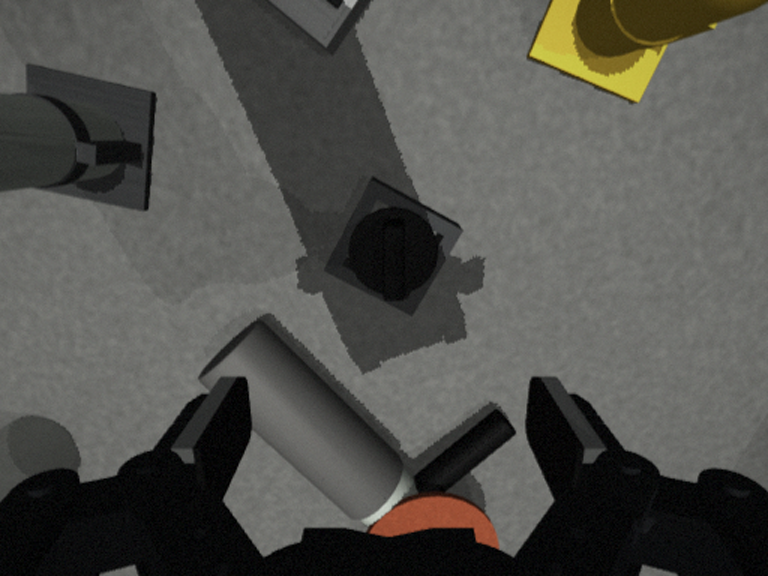

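The cap disc is centred at (394,251) in the 1.5x picture, with the wing nearly vertical there, so already along tool x. A brightened crop will refine that.

```bash
python3 - <<'E'
from h import *
w=ld('w2'); im=w['color'][110:220,205:320,::-1].astype(float)
im=np.clip((im/255)**.45*255*1.1,0,255).astype('uint8')
cv2.imwrite('pics/w2c.png',cv2.resize(im,None,fx=5,fy=5,interpolation=cv2.INTER_CUBIC))
E
```

```text
(no output)
```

View pics/w2c.png

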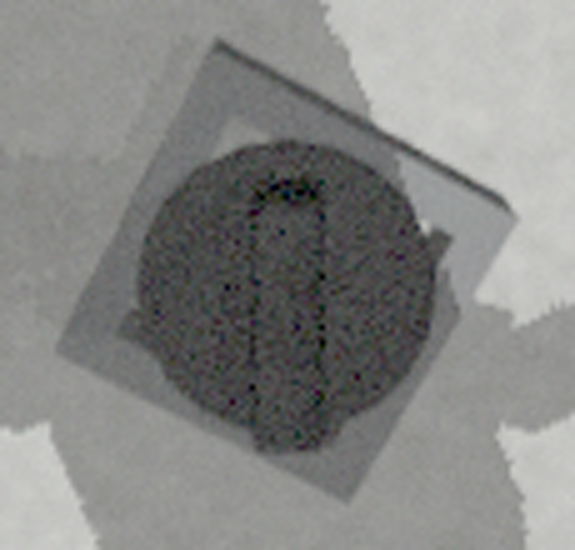

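The wing's top face runs from about (288,203) to (288,447) in the crop, exactly vertical, with its centre at (262.7,175) in full-image pixels.

```bash
python3 - <<'E'
from h import *
w=ld('w2'); o=get_obs(); p=atz(w,262.7,175,.068); q=atz(w,262.5,167,.036)
a=atz(w,205+288/5,110+203/5,.068);b=atz(w,205+288.5/5,110+447/5,.068)
M=R.from_quat(o['ee_rot']).as_matrix()
print(p,q,np.linalg.norm(a-b),(M.T@(b-a)).round(4),M.T@(p-o['position']),M.T@(q-o['position']))
E
```

```text
[0.52802164 0.38244985 0.068     ] [0.52762518 0.3825225  0.036     ] 0.04856611937155313 [-0.0486  0.0005 -0.    ] [0.00041164 0.00419919 0.16593912] [0.00075614 0.00439335 0.19793921]
```

Request:
{"op": "apply_moves", "data": {
  "rows": [
    {"x": 0,"y": 4,"z": 20,"ax": 0,"ay": 0,"az": 0,"gripper": 0},
    {"x": 0,"y": 0,"z": 40,"ax": 0,"ay": 0,"az": 0,"gripper": 0},
    {"x": 0,"y": 0,"z": 40,"ax": 0,"ay": 0,"az": 0,"gripper": 0},
    {"x": 0,"y": 0,"z": 40,"ax": 0,"ay": 0,"az": 0,"gripper": 0},
    {"x": 0,"y": 0,"z": 10,"ax": 0,"ay": 0,"az": 0,"gripper": 0}
  ]
}}

```text
clock: 4.28
position: [0.5253, 0.3805, 0.0775]
ee_rot: [-0.138, 0.99, -0.003, -0.004]
ft_force: [-1.3, -0.4, -0.8]
grip_width: 0.998
grasp_force: 0.0
```

Request:
{"op": "apply_moves", "data": {
  "rows": [
    {"x": 0,"y": 0,"z": 17,"ax": 0,"ay": 0,"az": 0,"gripper": 0},
    {"x": 0,"y": 0,"z": 15,"ax": 0,"ay": 0,"az": 0,"gripper": 0},
    {"x": 0,"y": 0,"z": 0,"ax": 0,"ay": 0,"az": 0,"gripper": 0.3},
    {"x": 0,"y": 0,"z": 0,"ax": 0,"ay": 0,"az": 0,"gripper": 0.6},
    {"x": 0,"y": 0,"z": 0,"ax": 0,"ay": 0,"az": 0,"gripper": 0.75}
  ]
}}

```text
clock: 4.7
position: [0.5292, 0.3835, 0.0542]
ee_rot: [-0.139, 0.99, 0.001, 0.001]
ft_force: [0.3, 0.6, 1.2]
grip_width: 0.607
grasp_force: 0.0
```

Request:
{"op": "apply_moves", "data": {
  "rows": [
    {"x": 0,"y": 0,"z": 0,"ax": 0,"ay": 0,"az": 0,"gripper": 1},
    {"x": 0,"y": 0,"z": 0,"ax": 0,"ay": 0,"az": 0,"gripper": 1},
    {"x": 0,"y": 0,"z": 0,"ax": 0,"ay": 0,"az": 0,"gripper": 1},
    {"x": 0,"y": 0,"z": 0,"ax": 0,"ay": 0,"az": 0,"gripper": 1},
    {"x": 0,"y": 0,"z": 0,"ax": 0,"ay": 0,"az": 0,"gripper": 1}
  ],
  "newtons": 60
}}

```text
clock: 5.12
position: [0.5289, 0.3833, 0.0535]
ee_rot: [-0.14, 0.99, 0.0, 0.001]
ft_force: [-0.9, -0.3, 6.1]
grip_width: 0.15
grasp_force: 59.3
```

Request:
{"op": "apply_moves", "data": {
  "rows": [
    {"x": 0,"y": 0,"z": -15,"ax": 0,"ay": 0,"az": 0,"gripper": 1},
    {"x": 0,"y": 0,"z": -40,"ax": 0,"ay": 0,"az": 0,"gripper": 1},
    {"x": 0,"y": 0,"z": -40,"ax": 0,"ay": 0,"az": 0,"gripper": 1},
    {"x": 0,"y": 0,"z": -40,"ax": 0,"ay": 0,"az": 0,"gripper": 1},
    {"x": 0,"y": 0,"z": -40,"ax": 0,"ay": 0,"az": 0,"gripper": 1}
  ]
}}

```text
clock: 5.53
position: [0.5279, 0.3826, 0.2292]
ee_rot: [-0.14, 0.99, -0.0, -0.0]
ft_force: [0.4, 0.8, -1.4]
grip_width: 0.153
grasp_force: 58.5
```

Request:
{"op": "apply_moves", "data": {
  "rows": [
    {"x": 0,"y": 0,"z": -23,"ax": 0,"ay": 0,"az": 0,"gripper": 1},
    {"x": 7,"y": -36,"z": 0,"ax": 0,"ay": 0,"az": 0,"gripper": 1},
    {"x": 8,"y": -36,"z": 0,"ax": 0,"ay": 0,"az": 0,"gripper": 1},
    {"x": 8,"y": -36,"z": 0,"ax": 0,"ay": 0,"az": 0,"gripper": 1},
    {"x": 8,"y": -36,"z": 0,"ax": 0,"ay": 0,"az": 0,"gripper": 1}
  ]
}}

```text
clock: 5.95
position: [0.5381, 0.2343, 0.2503]
ee_rot: [-0.14, 0.99, 0.0, -0.0]
ft_force: [0.6, -0.2, -1.1]
grip_width: 0.152
grasp_force: 58.8
```

Request:
{"op": "apply_moves", "data": {
  "rows": [
    {"x": 7,"y": -36,"z": 0,"ax": 0,"ay": 0,"az": 0,"gripper": 1},
    {"x": 8,"y": -36,"z": 0,"ax": 0,"ay": 0,"az": 0,"gripper": 1},
    {"x": 8,"y": -36,"z": 0,"ax": 0,"ay": 0,"az": 0,"gripper": 1},
    {"x": 8,"y": -36,"z": 0,"ax": 0,"ay": 0,"az": 0,"gripper": 1},
    {"x": 0,"y": 0,"z": 0,"ax": 0,"ay": 0,"az": 4.5,"gripper": 1}
  ]
}}

```text
clock: 6.37
position: [0.5489, 0.0797, 0.2508]
ee_rot: [-0.097, 0.995, -0.001, 0.0]
ft_force: [0.2, -1.1, -0.6]
grip_width: 0.149
grasp_force: 58.8
```

Request:
{"op": "apply_moves", "data": {
  "rows": [
    {"x": 0,"y": 0,"z": 0,"ax": 0,"ay": 0,"az": 0,"gripper": 1},
    {"x": 0,"y": 0,"z": 0,"ax": 0,"ay": 0,"az": 0,"gripper": 1}
  ]
}}

```text
clock: 6.53
position: [0.5482, 0.0894, 0.2503]
ee_rot: [-0.101, 0.995, 0.0, -0.0]
ft_force: [-0.4, 0.6, -2.1]
grip_width: 0.155
grasp_force: 58.8
```

```bash
python3 - <<'E'
from h import *
w=snap('wrist','w3'); o=get_obs();print(o['position'],o['joint_pos'].round(2),R.from_quat(o['ee_rot']).as_matrix().round(3))
im=np.ascontiguousarray(w['color'][:,:,::-1]); print(1.5*np.array(proj(w,np.array([.556,-.021,.1]))))
cv2.imwrite('pics/w3b.png',cv2.resize(im,(768,576),interpolation=cv2.INTER_CUBIC))
E
```

```text
[0.54816994 0.09018942 0.25019336] [-0.52  0.17  0.31  1.65 -0.05  1.33  1.58] [[-0.979 -0.204 -0.   ]
 [-0.204  0.979  0.001]
 [ 0.     0.001 -1.   ]]
[205.059324   246.52438469]
```

View pics/w3b.png

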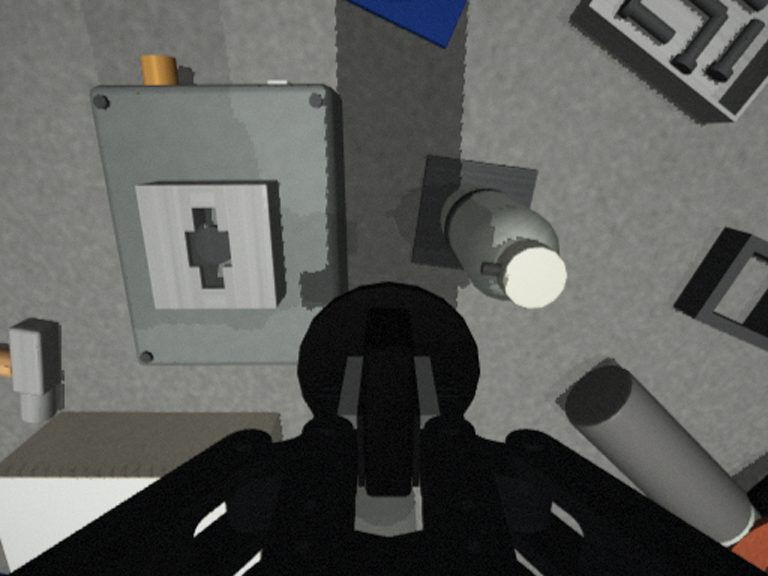

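The flange's top corners are at (136,185), (267,183), (278,307) and (153,309), and the slot runs from (204,208) to (213,290). The cap's disc spans columns 298–480, with its near edge at row 284.

```bash
python3 - <<'E'
from h import *
w=ld('w3'); o=get_obs(); M=R.from_quat(o['ee_rot']).as_matrix(); P=o['position']
C=[atz(w,u/1.5,v/1.5,.1) for u,v in[(136,185),(267,183),(278,307),(153,309)]]
print('ctr',np.mean(C,0),[np.linalg.norm(C[i]-C[i-1]).round(4) for i in range(4)])
an=lambda v:np.degrees(np.arctan2(v[1],v[0]))
print([an(v) for v in(C[3]-C[0],C[2]-C[1],C[0]-C[1],C[3]-C[2])])
a,b=[atz(w,u/1.5,v/1.5,.1) for u,v in((204,208),(213,290))]
print('slot',(a+b)/2,np.linalg.norm(a-b),an(b-a),'tool -x',an(-M[:,0]))
print('hole',atz(w,209/1.5,247/1.5,.1))
zd=P[2]-.0015-.016   # disc top (rim)
th=np.linspace(0,2*np.pi,200)
pr=np.array([np.array(proj(w,np.array([*(P+M[:,0]*.032*np.cos(t)+M[:,1]*.032*np.sin(t))[:2],zd])))*1.5 for t in th])
print('disc pred cols',pr[:,0].min(),pr[:,0].max(),'row',pr[:,1].min())
E
```

```text
ctr [ 0.55677797 -0.01871449  0.1       ] [np.float64(0.0764), np.float64(0.0759), np.float64(0.0763), np.float64(0.0785)]
[np.float64(10.345326272140401), np.float64(12.315139182113674), np.float64(-77.59643097283598), np.float64(-77.50137837605993)]
slot [ 0.55777972 -0.01870605  0.1       ] 0.05063487020132028 11.142376988565193 tool -x 11.744641167494533
hole [ 0.55581919 -0.01865081  0.1       ]
disc pred cols 297.4290909770924 481.80766086954975 row 284.52318731510854
```

Request:
{"op": "apply_moves", "data": {
  "rows": [
    {"x": 5,"y": -36,"z": 0,"ax": 0,"ay": 0,"az": 0,"gripper": 1},
    {"x": 5,"y": -36,"z": 0,"ax": 0,"ay": 0,"az": 0,"gripper": 1},
    {"x": 4,"y": -37,"z": 0,"ax": 0,"ay": 0,"az": 0,"gripper": 1},
    {"x": 0,"y": 0,"z": 40,"ax": 0,"ay": 0,"az": 0,"gripper": 1},
    {"x": 0,"y": 0,"z": 40,"ax": 0,"ay": 0,"az": 0,"gripper": 1}
  ]
}}

```text
clock: 7.0
position: [0.5583, -0.0219, 0.1714]
ee_rot: [-0.1, 0.995, -0.0, 0.003]
ft_force: [0.0, 2.2, -1.5]
grip_width: 0.15
grasp_force: 59.1
```

Request:
{"op": "apply_moves", "data": {
  "rows": [
    {"x": 0,"y": 0,"z": 10,"ax": 0,"ay": 0,"az": 0,"gripper": 1},
    {"x": 0,"y": 0,"z": 0,"ax": 0,"ay": 0,"az": 0,"gripper": 1},
    {"x": 0,"y": 0,"z": 0,"ax": 0,"ay": 0,"az": 0,"gripper": 1},
    {"x": 0,"y": 0,"z": 0,"ax": 0,"ay": 0,"az": 0,"gripper": 1}
  ]
}}

```text
clock: 7.33
position: [0.5579, -0.0196, 0.1626]
ee_rot: [-0.102, 0.995, 0.0, 0.001]
ft_force: [0.0, 0.1, -0.8]
grip_width: 0.149
grasp_force: 58.8
```

```bash
python3 - <<'E'
from h import *
o=get_obs(); M=R.from_quat(o['ee_rot']).as_matrix(); P=o['position']
print(P,M.round(4), M.T@(np.array([.5565,-.0195,.1])-P))
w=snap('wrist','w4');s=snap('side','s4')
def cr(c,h=48):
    im=c['color']; u,v=proj(c,np.array([.556,-.02,.12])); x=int(u)-h;y=int(v)-h; return cv2.resize(im[max(y,0):y+2*h,x:x+2*h,::-1],(390,390),interpolation=cv2.INTER_CUBIC)
j=np.hstack([cr(w,80),cr(s)]);j=np.clip((j/255.)**.6*255,0,255).astype('uint8');cv2.imwrite('pics/c4.png',j)
E
```

```text
[ 0.55793558 -0.01964384  0.16259383] [[-9.794e-01 -2.021e-01  3.000e-03]
 [-2.021e-01  9.794e-01  4.000e-04]
 [-3.000e-03 -2.000e-04 -1.000e+00]] [0.00156406 0.00044102 0.06258936]
```

View pics/c4.png

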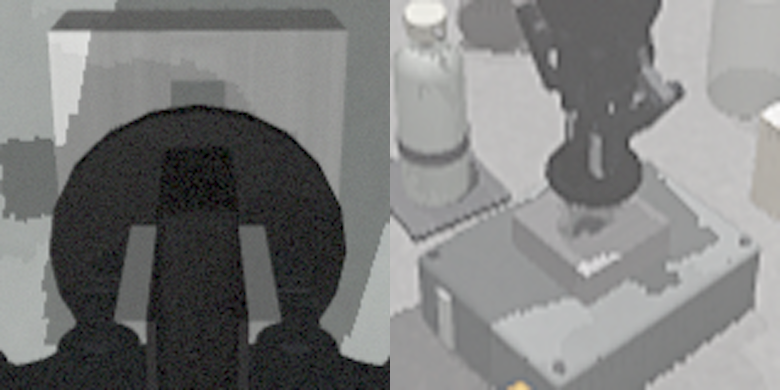

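The slot (columns 172–224), the flange (50–347) and the cap disc (50–346) are all centred on about column 198, so the cap is lined up sideways. I'll shift it about 1 mm along x and go in.

Request:
{"op": "apply_moves", "data": {
  "rows": [
    {"x": 1,"y": 0,"z": 10,"ax": 0,"ay": 0,"az": 0,"gripper": 1},
    {"x": 0,"y": 0,"z": 5,"ax": 0,"ay": 0,"az": 0,"gripper": 1},
    {"x": 0,"y": 0,"z": 4,"ax": 0,"ay": 0,"az": 0,"gripper": 1},
    {"x": 0,"y": 0,"z": 3,"ax": 0,"ay": 0,"az": 0,"gripper": 1},
    {"x": 0,"y": 0,"z": 0,"ax": 0,"ay": 0,"az": 0,"gripper": 1}
  ]
}}

```text
clock: 7.85
position: [0.5551, -0.0207, 0.1374]
ee_rot: [-0.101, 0.995, 0.0, -0.001]
ft_force: [-0.4, -0.2, -1.3]
grip_width: 0.155
grasp_force: 58.8
```

Request:
{"op": "apply_moves", "data": {
  "rows": [
    {"x": 0,"y": 0,"z": 4,"ax": 0,"ay": 0,"az": 0,"gripper": 1},
    {"x": 0,"y": 0,"z": 4,"ax": 0,"ay": 0,"az": 0,"gripper": 1},
    {"x": 0,"y": 0,"z": 3,"ax": 0,"ay": 0,"az": 0,"gripper": 1},
    {"x": 0,"y": 0,"z": 3,"ax": 0,"ay": 0,"az": 0,"gripper": 1},
    {"x": 0,"y": 0,"z": 0,"ax": 0,"ay": 0,"az": 0,"gripper": 1}
  ]
}}

```text
clock: 8.27
position: [0.556, -0.0208, 0.1244]
ee_rot: [-0.101, 0.995, 0.0, 0.001]
ft_force: [-1.1, -0.0, 7.6]
grip_width: 0.152
grasp_force: 60.1
```

Request:
{"op": "apply_moves", "data": {
  "rows": [
    {"x": 0,"y": 0,"z": 2,"ax": 0,"ay": 0,"az": 0,"gripper": 1},
    {"x": 0,"y": 0,"z": 0,"ax": 0,"ay": 0,"az": 0,"gripper": 1},
    {"x": 0,"y": 0,"z": 0,"ax": 0,"ay": 0,"az": 4,"gripper": 1},
    {"x": 0,"y": 0,"z": 0,"ax": 0,"ay": 0,"az": 6,"gripper": 1},
    {"x": 0,"y": 0,"z": 0,"ax": 0,"ay": 0,"az": 6,"gripper": 1}
  ],
  "newtons": 100
}}

```text
clock: 8.68
position: [0.5568, -0.0208, 0.1236]
ee_rot: [0.041, 0.999, 0.0, 0.001]
ft_force: [-0.3, -0.4, 9.3]
grip_width: 0.144
grasp_force: 100.8
```

Request:
{"op": "apply_moves", "data": {
  "rows": [
    {"x": 0,"y": 0,"z": 0,"ax": 0,"ay": 0,"az": 6,"gripper": 1},
    {"x": 0,"y": 0,"z": 0,"ax": 0,"ay": 0,"az": 6,"gripper": 1},
    {"x": 0,"y": 0,"z": 0,"ax": 0,"ay": 0,"az": 6,"gripper": 1},
    {"x": 0,"y": 0,"z": 0,"ax": 0,"ay": 0,"az": 6,"gripper": 1},
    {"x": 0,"y": 0,"z": 0,"ax": 0,"ay": 0,"az": 6,"gripper": 1}
  ]
}}

```text
clock: 9.1
position: [0.5569, -0.021, 0.1236]
ee_rot: [0.299, 0.954, 0.001, 0.002]
ft_force: [-0.4, -1.0, 9.9]
grip_width: 0.141
grasp_force: 100.8
```

Request:
{"op": "apply_moves", "data": {
  "rows": [
    {"x": 0,"y": 0,"z": 0,"ax": 0,"ay": 0,"az": 6,"gripper": 1},
    {"x": 0,"y": 0,"z": 0,"ax": 0,"ay": 0,"az": 6,"gripper": 1},
    {"x": 0,"y": 0,"z": 0,"ax": 0,"ay": 0,"az": 6,"gripper": 1},
    {"x": 0,"y": 0,"z": 0,"ax": 0,"ay": 0,"az": 6,"gripper": 1},
    {"x": 0,"y": 0,"z": 0,"ax": 0,"ay": 0,"az": 6,"gripper": 1}
  ]
}}

```text
clock: 9.52
position: [0.5569, -0.0211, 0.1237]
ee_rot: [0.535, 0.845, 0.001, 0.001]
ft_force: [0.5, -1.1, 9.5]
grip_width: 0.137
grasp_force: 100.8
```

Request:
{"op": "apply_moves", "data": {
  "rows": [
    {"x": 0,"y": 0,"z": 0,"ax": 0,"ay": 0,"az": 6,"gripper": 1},
    {"x": 0,"y": 0,"z": 0,"ax": 0,"ay": 0,"az": 6,"gripper": 1},
    {"x": 0,"y": 0,"z": 0,"ax": 0,"ay": 0,"az": 2,"gripper": 1},
    {"x": 0,"y": 0,"z": 0,"ax": 0,"ay": 0,"az": 0,"gripper": 1},
    {"x": 0,"y": 0,"z": 0,"ax": 0,"ay": 0,"az": 0,"gripper": 1}
  ]
}}

```text
clock: 9.93
position: [0.557, -0.0211, 0.1236]
ee_rot: [0.633, 0.774, 0.001, 0.001]
ft_force: [-0.2, -0.8, 10.1]
grip_width: 0.139
grasp_force: 100.9
```

```bash
python3 - <<'E'
from h import *
o=get_obs(); M=R.from_quat(o['ee_rot']).as_matrix(); print(o['position'],M.round(3),np.degrees(np.arctan2(M[1,0],M[0,0])),o['ft_force'],o['torque'],o['joint_pos'])
w=snap('wrist','w5');s=snap('side','s5')
u,v=proj(s,np.array([.556,-.02,.12]));x=int(u)-48;y=int(v)-48
j=np.hstack([w['color'][:,64:448,::-1],cv2.resize(s['color'][y:y+96,x:x+96,::-1],(384,384),interpolation=cv2.INTER_CUBIC)])
cv2.imwrite('pics/c5.png',np.clip((j/255.)**.6*255,0,255).astype('uint8'))
E
```

```text
[ 0.55695925 -0.0210776   0.12363431] [[-0.2    0.98   0.003]
 [ 0.98   0.2    0.   ]
 [-0.001  0.003 -1.   ]] 101.51651511078994 [-0.15873688 -0.759018   10.08898634] [-0.2783895   0.12630132 -0.01726699] [-0.56872429  0.31537744  0.61930774  1.81601595 -0.20663243  1.07170021
  0.32728952]
```

View pics/c5.png

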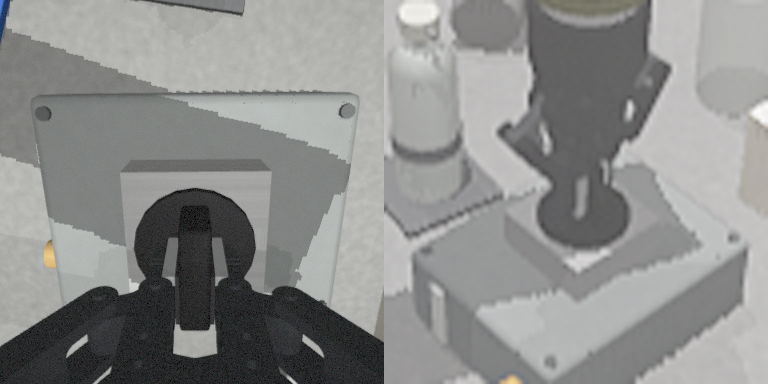

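The cap is turned 90° and flush on the flange, held in the fingers. The push reads 10 N, which matches the spring at flush. I'll add a small extra push for margin, then hand in.

Request:
{"op": "apply_moves", "data": {
  "rows": [
    {"x": 0,"y": 0,"z": 1.5,"ax": 0,"ay": 0,"az": 0,"gripper": 1},
    {"x": 0,"y": 0,"z": 0,"ax": 0,"ay": 0,"az": 0,"gripper": 1},
    {"x": 0,"y": 0,"z": 0,"ax": 0,"ay": 0,"az": 0,"gripper": 1},
    {"x": 0,"y": 0,"z": 0,"ax": 0,"ay": 0,"az": 0,"gripper": 1}
  ]
}}

```text
clock: 10.37
position: [0.557, -0.0211, 0.1235]
ee_rot: [0.633, 0.775, 0.001, 0.001]
ft_force: [-7.6, -0.2, 26.2]
grip_width: 0.143
grasp_force: 103.3
```

Adding 1.5 mm barely moved the tool and the force rose to 26 N, so the disc is firmly seated on the flange.

```bash
python3 -c "
from workcell import *
print(hand_in())"
```

```text
the job is handed in; nothing more can be done
None
```

The nozzle was pressed right down and released, and I handed the job in at about 10.4 s with the cap in the neck, turned a quarter turn clockwise, flush and still gripped at about 100 N; the hand-in returned no verdict.

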